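Sort the mixed hand tools into their bins

TASK

Tidy the four mixed hand tools that lie between the two bins: put both spanners in the blue bin and both screwdrivers in the yellow bin, each lying down lengthwise, wholly inside its bin and let go. Leave the dark cold chisel, the bolt and everything else on the bench where they are.

Things in the scene. Friction and masses are not known exactly. Their poses are not given: they have to be found in the camera images.
- blue_bin_floor (a point): Blue open-topped plastic bin standing fixed on the bench, 250 (its x, lying roughly away from the robot) x 150 (its y) x 45 mm high outside, rim bead 48 mm high, walls and floor 4 mm, so inside 242 x 142 mm; blank label holder on the end that faces the robot. It stands to the left or to the right of the tools (the two bins swap places). This point is the centre of its inner floor, 4 mm above the bench. For the spanners.
- yellow_bin_floor (a point): Yellow open-topped plastic bin standing fixed on the bench, 250 (its x, lying roughly away from the robot) x 150 (its y) x 45 mm high outside, rim bead 48 mm high, walls and floor 4 mm, so inside 242 x 142 mm; blank label holder on the end that faces the robot. It stands to the left or to the right of the tools (the two bins swap places). This point is the centre of its inner floor, 4 mm above the bench. For the screwdrivers.
- combination_spanner_mid (a point): Bright steel combination spanner, 190 mm long along its y axis, lying flat, roughly along world x; open jaw (40 mm wide) at its +y end, ring (28 mm wide, 10 mm high) at its -y end, 6 mm thick at the jaw. Shank 12 mm wide, from 1 to 6 mm above the bench. This point: middle of its length, 5 mm above its underside; grip the shank here, across its x axis. z up. 0.12 kg.
- open_spanner_mid (a point): Worn steel double open-ended spanner, 171 mm long along its y axis, 36 mm wide at the jaws, 6 mm thick, lying flat, roughly along world x. Shank 10 mm wide, up to 5 mm above the bench. This point: middle of its length, half-way up (3 mm); grip the shank here, across its x axis. z up. 0.09 kg.
- green_screwdriver_mid (a point): Screwdriver with a green handle, lying roughly along world x, 180 mm long along its y axis: handle 95 mm long and 27 mm thick, from 5 mm on the -y side of this point to its +y end, with its middle 42 mm along +y (grip about 35 mm along +y, across the axis); thin 6 mm blade towards -y. This point: middle of its whole length, on its axis, 13 mm above the bench. It can roll about its y axis. 0.09 kg.
- red_screwdriver_mid (a point): Screwdriver with a red handle, lying roughly along world x, 210 mm long along its y axis: handle 95 mm long and 27 mm thick, from 10 mm on the +y side of this point to its +y end, with its middle 57 mm along +y (grip about 50 mm along +y, across the axis); thin 6 mm blade towards -y. This point: middle of its whole length, on its axis, 13 mm above the bench. It can roll about its y axis. 0.09 kg.
- chisel_mid (a point): Dark steel cold chisel, 160 (its y) x 21 x 15 mm, lying across just behind the tools; leave it. This point: its centre.
- combination_spanner: The combination spanner's frame, origin at its underside, middle of its length.
- open_spanner: The open-ended spanner's frame, origin at its underside, middle of its length.
- green_screwdriver: The green screwdriver's frame, origin at the middle of its length, 13 mm to the side of its axis (underneath, as it first lies).
- red_screwdriver: The red screwdriver's frame, origin at the middle of its length, 13 mm to the side of its axis (underneath, as it first lies).
- bolt: Bystander behind the tools, beside the chisel: steel bolt, 29 x 81 x 26 mm, lying along its y axis; leave it; origin at the centre of its underside.
There are look-alikes about, which are no part of the job. Of the things that look like the green_screwdriver, the larger one is meant.

How it is judged:
By the outcome, as a careful person would: the job done as asked, in the order asked, and still so for the second after the job is handed in, with the robot touching nothing.
It also fails if it takes over 72 s, if anything falls off the work surface, if the arm or the gripper's body presses on something with over 40 N, if the wrist force passes 120 N, or if a joint passes its speed limit or range.

ROBOT

A 7-joint arm with a two-finger parallel gripper is mounted at the origin on a cart in front of the work surface, level with it; the furniture and walls round the work are solid. World frame = base frame: x ahead of the robot, y to its left, z up, the work surface at z = 0. Lengths are in m, angles in rad, forces in N, time in s.
With the tool pointing down it reaches from about 0.425 to 0.925 m from the base axis. Payload 6.8 kg.
Tool frame: the origin (TCP) lies at the very end of the fingers, on their centre line; the grasp point (between the pads) lies 19 mm behind it (bot.grasp_offset is the distance from the TCP to the grasp point, in m); z points along the fingers, y is the direction in which the jaws open and shut (so a half turn about z gives the same grasp; the last joint's range is limited). The gripper opens to 85 mm and grips with 20 to 120 N. Pads are 22 mm wide; open, the fingers measure 114 mm over their backs; the gripper's body (76 mm by 85 mm) begins 54 mm behind the grasp point. The pads swing forward as they close: fully open they stand 13 mm farther back than shut.
Start: joints at [1.204, 0.477, 0.022, 1.555, -0.011, 1.109, -0.083], TCP at [0.173, -0.653, 0.231] pointing down, gripper open.
Joint ranges: [-2.96, 2.96], [-0.34, 2.1], [-1.41, 1.46], [0.24, 2.44], [-1.37, 4.51], [0.17, 1.92], [-2.96, 2.96]. Speed limits (rad/s): [2.39, 2.39, 3.14, 3.14, 3.14, 3.14, 3.14].

INTERFACE

Orientations are given as a unit quaternion [w, x, y, z].
In Python, from station import monitor, cams, bot, finder gives the robot as it stands.
- The arm moves only by the tool jog_arm, never from a script. Its argument "plan" is a list of rows, each an object of numbers: "x", "y", "z": the shift along the tool's x, y, z as a fraction of full scale; "wx", "wy", "wz": the turn, a rotation vector about the tool's x, y, z as a fraction of full scale. A call has 1 to 12 rows; each row is the pose to reach, as a shift and turn from the pose measured when the call began, along the tool's axes at that moment, turning the shorter way round; what a row does not reach only later rows make up. Full scale, the value 1, is 20 cm for a shift and 180 degrees for a turn. A row lasts 1/12 s, in which the tool goes at most 41.7 mm and 7.16 degrees, less where a joint would pass 70% of its speed; a pose out of reach is approached as far as the arm can. A call with a number of a shift or a turn outside -1 to 1 is refused whole. A call with a gripper value outside its range is refused whole. "hand" is the opening, from -1 (shut) to 1 (fully open), set as the call begins (left out, the last holds). The fingers move at their own pace and stop on an object; "grip_force" is the grip in N (left out, the last holds). Time passes only in rows, so rows that repeat a pose let the fingers close. It gives the time, the measured TCP pose, the force and the opening at its end, in the units of the state.
- monitor.get_obs(): the state, without advancing time (a new reading comes with each control period).
- cams.read_camera(name): name is "side" or "top"; returns the picture (420x560x3 uint8, red, green, blue); there is no depth.
- cams.get_calibration(name): a dict with "fx", "fy", "cx", "cy" (pixels), "extrinsics" (4x4, takes a point from world to camera coordinates). Camera axes: x right, y down, z forward; pixel columns grow to the right and rows downward; lengths in m; the calibration is good to about 2 mm. A picture is of the moment at which its call begins. get_calibration takes no time and is no camera call.
- bot.hand_in(): hands the job in, once; it reports no verdict.
Trained networks look in the newest picture that a camera, given by its name, has taken for a name from the list of things; names that differ only in an ending like _2 or _b are one class to them, and where a whole thing is asked for, a point or a joint stands for the part that bears it (a point fixed in the world has none). Each returns a list of dicts, best first, with "confidence" (0 to 1); they miss things now and then, are a little off and sometimes report something else, mostly with a low value. They report only what shows in the picture. A call takes as long as a camera call. They do not tell look-alikes from the thing itself.
- finder.find_in(camera, target): "bbox" ([left, top, width, height] in pixels, round what is visible of it).
- finder.place_of(camera, target): "location" ([column, row] in pixels: a listed point, or the origin of a listed thing).
The state is a dict: "t": time; "q": joint angles; "joint_vel": joint speeds; "joint_torque": joint torques, N m; "eef_pos": TCP position; "tool_rot": TCP orientation; "contact_force": force on the tool from outside, world axes, zero at the start; "torque": the same for the moment, N m; "gripper_width": opening from 0.0 (shut) to 1.0 (fully open).
Only numpy, scipy, OpenCV 4.12 (cv2) and the standard library are available. Lean on these libraries where they do the work, as an engineer would, in place of code of your own. Each camera call takes 0.05 s, during which the arm holds its last target. There are 200 camera calls.

## Working session

There is one attempt and no reset: what is moved stays moved. The work goes in short steps, Python scripts to look and compute and a tool call to move; the robot and the scene stay as the last step left them, time stands still between calls to the robot, and variables do not carry over. Pictures are saved under pics/ and viewed, about 8 in all and at most 12, crops included, and the job is handed in when it is done.

Besides the shell and the picture viewer there is one more tool, called after "Request:" as a command line: name --argument value ..., lists and objects as JSON in quotes. jog_arm: Moves the arm, as the interface text tells. Shift numbers are shares of 20 cm and turn numbers shares of 180 degrees, none past 1 either way. Its arguments: {"type":"object","properties":{"plan":{"type":"array","items":{"type":"object","properties":{"x":{"type":"number","minimum":-1,"maximum":1},"y":{"type":"number","minimum":-1,"maximum":1},"z":{"type":"number","minimum":-1,"maximum":1},"wx":{"type":"number","minimum":-1,"maximum":1},"wy":{"type":"number","minimum":-1,"maximum":1},"wz":{"type":"number","minimum":-1,"maximum":1}}}},"hand":{"type":"number"},"grip_force":{"type":"number"}},"required":["plan"]}

```bash
mkdir -p pics
cat > h.py <<'E'
import numpy as np, cv2
from station import monitor, cams, bot, finder
def ray(cam,px,z):
    c=cams.get_calibration(cam);E=np.array(c["extrinsics"]);R,t=E[:3,:3],E[:3,3]
    d=R.T@np.array([(px[0]-c["cx"])/c["fx"],(px[1]-c["cy"])/c["fy"],1]);o=-R.T@t
    return o+d*(z-o[2])/d[2]
def proj(cam,p):
    c=cams.get_calibration(cam);E=np.array(c["extrinsics"]);q=E[:3,:3]@np.array(p)+E[:3,3]
    return np.array([c["fx"]*q[0]/q[2]+c["cx"],c["fy"]*q[1]/q[2]+c["cy"]])
def snap(cam,name):
    im=np.array(cams.read_camera(cam));cv2.imwrite("pics/"+name+".png",im[:,:,::-1]);return im
E
python3 - <<'E'
from h import *
o=monitor.get_obs();print(o)
a=snap("top","top0");b=snap("side","side0")
cv2.imwrite("pics/both.png",cv2.resize(a[:,:,::-1],(800,600)))
for n,z in [("blue_bin_floor",.004),("yellow_bin_floor",.004),("combination_spanner_mid",.005),("open_spanner_mid",.003),("green_screwdriver_mid",.013),("red_screwdriver_mid",.013),("chisel_mid",.008),("bolt",0)]:
    for d in finder.place_of("top",n)[:4]:
        print(n,round(d["confidence"],2),np.round(d["location"]),ray("top",d["location"],z).round(3))
E
```

```text
{'t': 0.0, 'q': array([ 1.20392476,  0.47780031,  0.0223221 ,  1.55649167, -0.01150273,
        1.10934906, -0.08310214]), 'joint_vel': array([-1.62870205e-03,  7.28238248e-05,  6.39415328e-04,  2.38714394e-03,
       -1.47951749e-03,  5.02875245e-04,  2.32134353e-03]), 'joint_torque': array([ 4.98897589e-04, -5.96445322e+01,  1.60808779e+00, -2.81204438e+01,
        1.24809542e-02,  9.42626910e-03,  3.84603309e-07]), 'eef_pos': array([ 0.17255998, -0.65191755,  0.23030829]), 'tool_rot': array([-9.41322552e-04,  9.91638712e-01,  1.29041633e-01, -1.89742877e-04]), 'contact_force': array([-0.61017253, -0.38974027, -0.49527968]), 'torque': array([0.01058856, 0.04137319, 0.01343539]), 'gripper_width': 0.9995019752149559}
blue_bin_floor 0.94 [166. 208.] [0.526 0.343 0.004]
yellow_bin_floor 0.89 [388. 189.] [ 0.574 -0.3    0.004]
combination_spanner_mid 0.9 [260. 221.] [0.485 0.072 0.005]
open_spanner_mid 0.81 [228. 227.] [0.471 0.164 0.003]
green_screwdriver_mid 0.55 [355. 274.] [ 0.33  -0.193  0.013]
green_screwdriver_mid 0.53 [331. 212.] [ 0.509 -0.131  0.013]
green_screwdriver_mid 0.39 [226. 227.] [0.47  0.169 0.013]
red_screwdriver_mid 0.91 [301. 215.] [ 0.499 -0.046  0.013]
chisel_mid 0.66 [284. 155.] [0.68  0.001 0.008]
bolt 0.72 [339. 155.] [ 0.68  -0.164 -0.   ]
```

View pics/both.png

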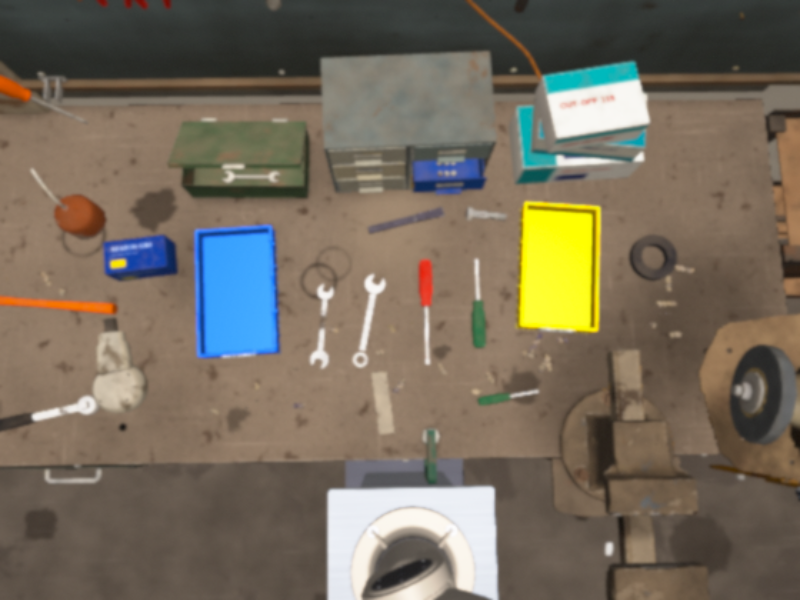

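View pics/side0.png

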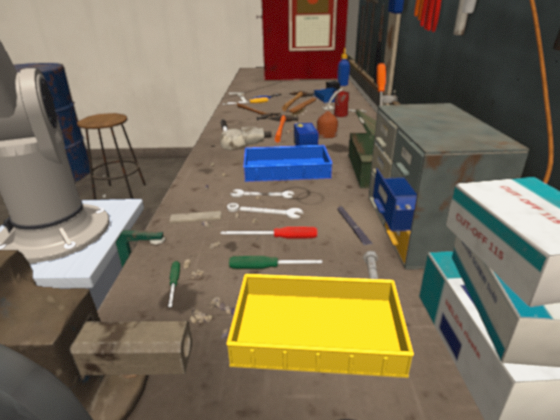

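The top view shows the blue bin on the left at (236,291) and the yellow on the right at (560,267). From left to right the tools are the open spanner (322,325), combination spanner (368,320), red (427,312) and green (478,303) screwdrivers. The small green look-alikes are at (508,397) and (431,455). The side view agrees.

```bash
cat >> h.py <<'E'
def go(x,y,z,yaw):
    "shift/turn fractions from the current pose to TCP (x,y,z), tool down with tool x at world yaw (deg)"
    from scipy.spatial.transform import Rotation as Ro
    o=monitor.get_obs();q=o["tool_rot"];R=Ro.from_quat([q[1],q[2],q[3],q[0]])
    T=Ro.from_euler("z",yaw,degrees=True)*Ro.from_euler("x",180,degrees=True)
    s=R.inv().apply(np.array([x,y,z])-o["eef_pos"])/.2;w=(R.inv()*T).as_rotvec()/np.pi
    print("shift",s.round(3),"turn",w.round(4))
E
python3 - <<'E'
from h import *
im=cv2.imread("pics/top0.png");hsv=cv2.cvtColor(im,cv2.COLOR_BGR2HSV);H,S,V=cv2.split(hsv)
print("cam",ray("top",(280,210),0).round(3),cams.get_calibration("top")["extrinsics"])
def box(n,m,roi,z):
    x0,y0,x1,y1=[int(v*.7) for v in roi];k=np.zeros_like(H);k[y0:y1,x0:x1]=m[y0:y1,x0:x1]
    c,_=cv2.findContours(k,0,1);n_,lab,st,_c=cv2.connectedComponentsWithStats(k)
    p=np.argwhere(k>0)[:,::-1].astype(np.float32)
    W=np.array([ray("top",q,z)[:2] for q in p],np.float32)
    r=cv2.minAreaRect(W);b=cv2.boxPoints(r);u,s,vt=np.linalg.svd(W-W.mean(0),full_matrices=False);d=vt[0]*np.sign(vt[0][0])
    t=(W-W.mean(0))@d
    print(n,len(p),"rect c",np.round(r[0],4),np.round(r[1],3),"pca yaw",np.degrees(np.arctan2(d[1],d[0])).round(1),"ends",(W.mean(0)+d*t.min()).round(3),(W.mean(0)+d*t.max()).round(3))
u=lambda b:b.astype(np.uint8)
box("blue",u((H>95)&(H<125)&(S>120)),(188,215,290,365),.048)
box("yellow",u((H>22)&(H<35)&(S>150)),(505,195,615,338),.048)
box("redH",u(((H<8)|(H>172))&(S>150)),(410,250,445,320),.013)
box("greenH",u((H>45)&(H<90)&(S>90)),(465,290,495,355),.013)
br=u((S<60)&(V>130))
box("redfull",br|u(((H<8)|(H>172))&(S>150)),(410,250,445,370),.013)
box("greenfull",br|u((H>45)&(H<90)&(S>90)),(465,250,495,355),.013)
box("comb",br,(345,265,395,372),.005)
box("open",br,(306,280,338,372),.003)
z=im[int(240*.7):int(375*.7),int(290*.7):int(500*.7)];cv2.imwrite("pics/crop.png",cv2.resize(z,None,fx=5,fy=5,interpolation=2))
E
```

```text
cam [0.517 0.014 0.   ] [[-0.01617818 -0.99979941  0.0118068   0.02457152]
 [-0.98588293  0.01398261 -0.16685126  0.52598641]
 [ 0.1666527  -0.01433947 -0.98591138  1.25463985]
 [ 0.          0.          0.          1.        ]]Traceback (most recent call last):
  File "<stdin>", line 13, in <module>
  File "<stdin>", line 8, in box
  File "h.py", line 4, in ray
    c=cams.get_calibration(cam);E=np.array(c["extrinsics"]);R,t=E[:3,:3],E[:3,3]
ValueError: time passes only in moves, steps and waits
```

```bash
cat > p.py <<'E'
s=open('h.py').read()
s=s.replace('cams.get_calibration(cam)','cal(cam)').replace('def ray','import functools\n@functools.lru_cache\ndef cal(c): return cams.get_calibration(c)\ndef ray',1)
open('h.py','w').write(s)
E
python3 p.py
cat > m.py <<'E'
from h import *
im=cv2.imread("pics/top0.png");hsv=cv2.cvtColor(im,cv2.COLOR_BGR2HSV);H,S,V=cv2.split(hsv)
def box(n,m,roi,z):
    x0,y0,x1,y1=[int(v*.7) for v in roi];k=np.zeros_like(H);k[y0:y1,x0:x1]=m[y0:y1,x0:x1]
    p=np.argwhere(k>0)[:,::-1].astype(np.float32)
    W=np.array([ray("top",q,z)[:2] for q in p],np.float32)
    r=cv2.minAreaRect(W);u,s,vt=np.linalg.svd(W-W.mean(0),full_matrices=False);d=vt[0]*np.sign(vt[0][0])
    t=(W-W.mean(0))@d
    print(n,len(p),"rect c",np.round(r[0],4),np.round(r[1],3),round(r[2],1),"pca yaw",np.degrees(np.arctan2(d[1],d[0])).round(1),"ends",(W.mean(0)+d*t.min()).round(3),(W.mean(0)+d*t.max()).round(3))
u=lambda b:b.astype(np.uint8)
box("blue",u((H>95)&(H<125)&(S>120)),(188,215,290,365),.048)
box("yellow",u((H>22)&(H<35)&(S>150)),(505,195,615,338),.048)
R=u(((H<8)|(H>172))&(S>150));G=u((H>45)&(H<90)&(S>90));br=u((S<60)&(V>130))
box("redH",R,(410,250,445,320),.013)
box("greenH",G,(465,290,495,355),.013)
box("redfull",br|R,(410,250,445,370),.013)
box("greenfull",br|G,(465,250,495,355),.013)
box("comb",br,(345,265,395,372),.005)
box("open",br,(306,280,338,372),.003)
z=im[168:262,203:350];cv2.imwrite("pics/crop.png",cv2.resize(z,None,fx=5,fy=5,interpolation=2))
E
python3 m.py; python3 -c "
from h import *
go(.2,-.5,.35,0)"
```

```text
blue 5062 rect c [0.5347 0.3346] [0.254 0.159] 3.1 pca yaw 3.7 ends [0.407 0.327] [0.662 0.343]
yellow 5013 rect c [ 0.5745 -0.2994] [0.161 0.258] 85.3 pca yaw -5.0 ends [ 0.446 -0.289] [ 0.703 -0.311]
redH 286 rect c [ 0.5512 -0.0367] [0.026 0.091] 88.8 pca yaw 0.4 ends [ 0.506 -0.037] [ 0.597 -0.036]
greenH 192 rect c [ 0.4614 -0.1401] [0.02 0.08] 88.0 pca yaw -0.5 ends [ 0.421 -0.14 ] [ 0.502 -0.141]
redfull 478 rect c [ 0.4914 -0.0354] [0.026 0.21 ] 88.8 pca yaw -0.1 ends [ 0.386 -0.036] [ 0.597 -0.037]
greenfull 335 rect c [ 0.5111 -0.1418] [0.02 0.18] 88.0 pca yaw -0.1 ends [ 0.421 -0.14 ] [ 0.601 -0.141]
comb 569 rect c [0.4772 0.0773] [0.047 0.193] 81.2 pca yaw -11.0 ends [0.383 0.099] [0.572 0.062]
open 451 rect c [0.468  0.1724] [0.041 0.172] 85.5 pca yaw -4.3 ends [0.382 0.178] [0.554 0.165]
shift [ 0.327 -0.702 -0.594] turn [-0.     -0.      0.0824]
```

View pics/crop.png

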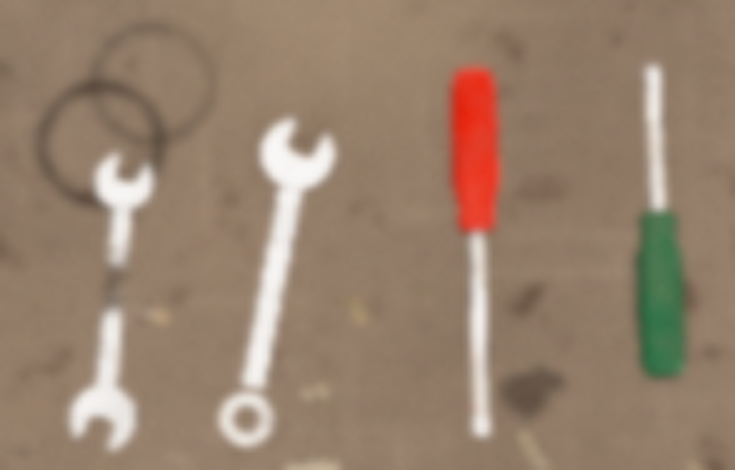

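The crop shows the spanner shanks at mid-length near (113,301) and (274,281), with the red and green handles nearly along x. I'm moving now: up first, then toward the green screwdriver.

Request:
jog_arm --plan '[{"z": -0.2}, {"z": -0.4}, {"z": -0.6}, {"x": 0.95, "y": -0.95, "z": -0.6, "wz": 0.082}, {"x": 0.95, "y": -0.95, "z": -0.6, "wz": 0.082}, {"x": 0.95, "y": -0.95, "z": -0.6, "wz": 0.082}, {"x": 0.95, "y": -0.95, "z": -0.6, "wz": 0.082}, {"x": 0.95, "y": -0.95, "z": -0.6, "wz": 0.082}, {"x": 0.95, "y": -0.95, "z": -0.6, "wz": 0.082}, {"x": 0.95, "y": -0.95, "z": -0.6, "wz": 0.082}, {"x": 0.95, "y": -0.95, "z": -0.6, "wz": 0.082}, {"x": 0.95, "y": -0.95, "z": -0.6, "wz": 0.082}]' --hand 0.3 --grip_force 40

```text
invalid input at $.plan[0]: expected keys x, y, z, wx, wy, wz
```

```bash
python3 -c "
from h import *
o=monitor.get_obs();print(o['eef_pos'],o['t'],o['q'].round(2));go(.476,-.1405,.12,0)
for n,a,b,m,z in [('comb',(290,190),(255,385),(273.7,281),.005),('open',(121,210),(109,380),(114.5,301),.003)]:
    A,B,M=[ray('top',(203+p[0]/5-.4,168+p[1]/5-.4),z)[:2] for p in (a,b,m)]
    d=A-B;print(n,M.round(4),np.degrees(np.arctan2(d[1],d[0])))
"
```

```text
[ 0.1727406  -0.6524949   0.23126987] 0.5 [ 1.2   0.48  0.02  1.56 -0.01  1.11 -0.08]
shift [ 2.121 -2.087  0.557] turn [-0.     -0.      0.0824]
comb [0.4775 0.0797] -10.58679065797575
open [0.4676 0.1709] -3.8347617047225677
```

Request:
jog_arm --plan '[{"x": 0, "y": 0, "z": -0.6, "wx": 0, "wy": 0, "wz": 0}, {"x": 0, "y": 0, "z": -0.6, "wx": 0, "wy": 0, "wz": 0}, {"x": 0, "y": 0, "z": -0.6, "wx": 0, "wy": 0, "wz": 0}, {"x": 0.95, "y": -0.95, "z": -0.6, "wx": 0, "wy": 0, "wz": 0.082}, {"x": 0.95, "y": -0.95, "z": -0.6, "wx": 0, "wy": 0, "wz": 0.082}, {"x": 0.95, "y": -0.95, "z": -0.6, "wx": 0, "wy": 0, "wz": 0.082}, {"x": 0.95, "y": -0.95, "z": -0.6, "wx": 0, "wy": 0, "wz": 0.082}, {"x": 0.95, "y": -0.95, "z": -0.6, "wx": 0, "wy": 0, "wz": 0.082}, {"x": 0.95, "y": -0.95, "z": -0.6, "wx": 0, "wy": 0, "wz": 0.082}, {"x": 0.95, "y": -0.95, "z": -0.6, "wx": 0, "wy": 0, "wz": 0.082}, {"x": 0.95, "y": -0.95, "z": -0.6, "wx": 0, "wy": 0, "wz": 0.082}]' --hand 0.3 --grip_force 40

```text
t: 1.42
eef_pos: [0.3114, -0.4155, 0.3519]
tool_rot: [-0.0, 1.0, 0.005, 0.001]
contact_force: [-0.2, 0.1, -0.3]
gripper_width: 0.649
```

```bash
python3 -c "
from h import *
o=monitor.get_obs();print(o['eef_pos'],o['t'],o['q'].round(2));go(.476,-.1405,.12,0)"
```

```text
[ 0.3114111  -0.41553973  0.35189294] 1.4167 [ 0.87  0.13 -0.07  1.76  0.01  1.26 -0.76]
shift [ 0.834 -1.366  1.162] turn [-0.0003 -0.0006  0.0031]
```

Request:
jog_arm --plan '[{"x": 0.834, "y": -1, "z": 0.5, "wx": 0, "wy": 0, "wz": 0.003}, {"x": 0.834, "y": -1, "z": 0.5, "wx": 0, "wy": 0, "wz": 0.003}, {"x": 0.834, "y": -1, "z": 0.5, "wx": 0, "wy": 0, "wz": 0.003}, {"x": 0.834, "y": -1, "z": 0.5, "wx": 0, "wy": 0, "wz": 0.003}, {"x": 0.834, "y": -1, "z": 0.5, "wx": 0, "wy": 0, "wz": 0.003}, {"x": 0.834, "y": -1, "z": 0.5, "wx": 0, "wy": 0, "wz": 0.003}, {"x": 0.834, "y": -1, "z": 0.5, "wx": 0, "wy": 0, "wz": 0.003}, {"x": 0.834, "y": -1, "z": 0.5, "wx": 0, "wy": 0, "wz": 0.003}]'

```text
t: 2.08
eef_pos: [0.4794, -0.2075, 0.2502]
tool_rot: [-0.002, 1.0, 0.005, 0.0]
contact_force: [0.8, 0.2, -0.6]
gripper_width: 0.649
```

```bash
python3 -c "
from h import *
o=monitor.get_obs();print(o['eef_pos'],o['t'],o['q'].round(2));go(.476,-.1405,.003,0)"
```

```text
[ 0.4793723  -0.20754857  0.25021727] 2.0833 [ 0.53  0.22 -0.28  1.88  0.06  1.05 -1.33]
shift [-0.015 -0.329  1.238] turn [-0.0015 -0.0003  0.0029]
```

Request:
jog_arm --plan '[{"x": -0.015, "y": -0.33, "z": 0.5, "wx": -0.0015, "wy": 0, "wz": 0.003}, {"x": -0.015, "y": -0.33, "z": 0.5, "wx": -0.0015, "wy": 0, "wz": 0.003}, {"x": -0.015, "y": -0.33, "z": 0.5, "wx": -0.0015, "wy": 0, "wz": 0.003}, {"x": -0.015, "y": -0.33, "z": 0.95, "wx": -0.0015, "wy": 0, "wz": 0.003}, {"x": -0.015, "y": -0.33, "z": 0.95, "wx": -0.0015, "wy": 0, "wz": 0.003}, {"x": -0.015, "y": -0.33, "z": 0.95, "wx": -0.0015, "wy": 0, "wz": 0.003}, {"x": -0.015, "y": -0.33, "z": 0.95, "wx": -0.0015, "wy": 0, "wz": 0.003}]'

```text
t: 2.67
eef_pos: [0.4739, -0.1412, 0.0586]
tool_rot: [-0.0, 1.0, -0.001, -0.002]
contact_force: [-0.6, -0.7, 1.0]
gripper_width: 0.646
```

```bash
python3 -c "
from h import *
snap('side','s1');go(.476,-.1405,.003,0);print(monitor.get_obs()['eef_pos'])"
```

```text
shift [ 0.001 -0.005  0.288] turn [-0.      0.0002 -0.0005]
[ 0.47580524 -0.14156194  0.06068825]
```

View pics/s1.png

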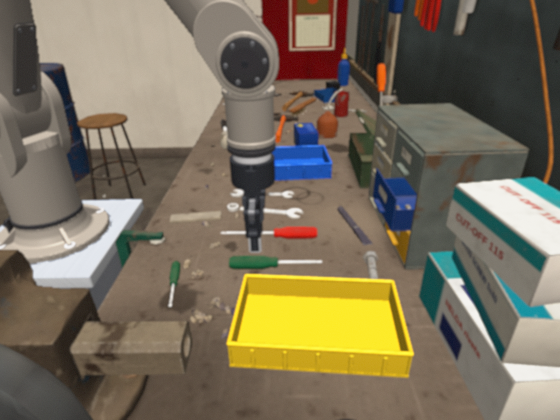

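The gripper at (255,240) is right above the green handle at (252,262). I'll go down and grip.

Request:
jog_arm --plan '[{"x": 0, "y": -0.005, "z": 0.15, "wx": 0, "wy": 0, "wz": 0}, {"x": 0, "y": -0.005, "z": 0.28, "wx": 0, "wy": 0, "wz": 0}, {"x": 0, "y": -0.005, "z": 0.288, "wx": 0, "wy": 0, "wz": 0}, {"x": 0, "y": -0.005, "z": 0.288, "wx": 0, "wy": 0, "wz": 0}]'

```text
t: 3.05
eef_pos: [0.4766, -0.1414, 0.0045]
tool_rot: [0.0, 1.0, -0.001, 0.0]
contact_force: [0.1, 0.5, -0.2]
gripper_width: 0.654
```

Request:
jog_arm --plan '[{"x": 0, "y": 0, "z": 0, "wx": 0, "wy": 0, "wz": 0}, {"x": 0, "y": 0, "z": 0, "wx": 0, "wy": 0, "wz": 0}, {"x": 0, "y": 0, "z": 0, "wx": 0, "wy": 0, "wz": 0}, {"x": 0, "y": 0, "z": 0, "wx": 0, "wy": 0, "wz": 0}, {"x": 0, "y": 0, "z": 0, "wx": 0, "wy": 0, "wz": 0}]' --hand -1 --grip_force 40

```text
t: 3.47
eef_pos: [0.4786, -0.1419, 0.0068]
tool_rot: [0.001, 1.0, -0.001, 0.002]
contact_force: [-1.0, -0.3, 10.8]
gripper_width: 0.292
```

```bash
python3 -c "
from h import *
print(monitor.get_obs());go(.540,-.333,.12,-4.8)"
```

```text
{'t': 3.4667, 'q': array([ 0.35050818,  0.54403545, -0.23088385,  2.11532286,  0.25085697,
        0.50273128, -1.64168744]), 'joint_vel': array([-1.22986004e-03, -1.15943245e-03, -7.02100316e-04, -1.34735193e-05,
       -2.96902967e-04, -4.35500128e-04, -4.06719175e-04]), 'joint_torque': array([-1.00663423e-01, -4.51255202e+01, -1.57475520e+00, -1.32034510e+01,
        3.75380146e-02, -3.64912888e-01,  1.94251339e-02]), 'eef_pos': array([ 0.47858311, -0.14193179,  0.00683669]), 'tool_rot': array([ 9.24422893e-04,  9.99996334e-01, -1.28959623e-03,  2.19400912e-03]), 'contact_force': array([-1.01545109, -0.32984664, 10.7686675 ]), 'torque': array([-0.00805702,  0.24355272, -0.08521008]), 'gripper_width': 0.2915698750837812}
shift [ 0.312  0.956 -0.563] turn [ 0.0005 -0.0014  0.0258]
```

Request:
jog_arm --plan '[{"x": 0, "y": 0, "z": -0.2, "wx": 0, "wy": 0, "wz": 0}, {"x": 0, "y": 0, "z": -0.4, "wx": 0, "wy": 0, "wz": 0}, {"x": 0.05, "y": 0.1, "z": -0.56, "wx": 0, "wy": 0, "wz": 0}, {"x": 0.1, "y": 0.25, "z": -0.56, "wx": 0, "wy": 0, "wz": 0.01}, {"x": 0.15, "y": 0.42, "z": -0.56, "wx": 0, "wy": 0, "wz": 0.015}, {"x": 0.2, "y": 0.6, "z": -0.56, "wx": 0, "wy": 0, "wz": 0.02}, {"x": 0.25, "y": 0.78, "z": -0.56, "wx": 0, "wy": 0, "wz": 0.026}, {"x": 0.312, "y": 0.956, "z": -0.56, "wx": 0, "wy": 0, "wz": 0.026}, {"x": 0.312, "y": 0.956, "z": -0.56, "wx": 0, "wy": 0, "wz": 0.026}, {"x": 0.312, "y": 0.956, "z": -0.56, "wx": 0, "wy": 0, "wz": 0.026}]'

```text
t: 4.3
eef_pos: [0.5397, -0.336, 0.1203]
tool_rot: [0.001, 0.999, -0.044, 0.003]
contact_force: [-0.3, 1.2, -0.8]
gripper_width: 0.291
```

```bash
python3 -c "
from h import *
a=snap('top','t2');b=snap('side','s2');cv2.imwrite('pics/c2.png',np.hstack([cv2.resize(a[110:280,200:440],(400,283)),cv2.resize(b[180:400,200:500],(400,283))])[:,:,::-1])
print(monitor.get_obs()['eef_pos'],monitor.get_obs()['gripper_width']);go(.540,-.333,.011,-4.8)"
```

```text
[ 0.53987715 -0.3320644   0.11991499] 0.28674773997941416
shift [-0.002  0.004  0.545] turn [ 0.0002 -0.0015  0.    ]
```

View pics/c2.png

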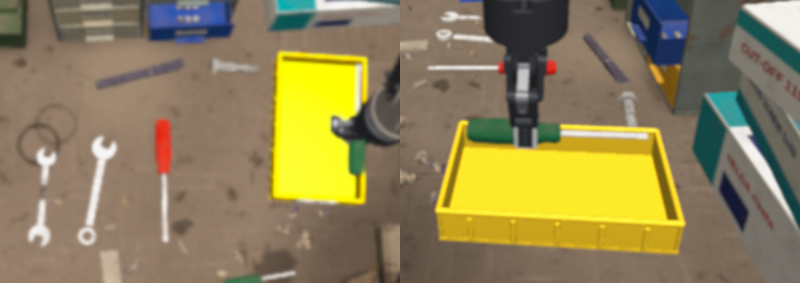

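The green screwdriver is held level over the yellow bin's far lane, at (345,125) in the top crop. I'll lower and release it.

Request:
jog_arm --plan '[{"x": 0, "y": 0.004, "z": 0.2, "wx": 0, "wy": 0, "wz": 0}, {"x": 0, "y": 0.004, "z": 0.38, "wx": 0, "wy": 0, "wz": 0}, {"x": 0, "y": 0.004, "z": 0.48, "wx": 0, "wy": 0, "wz": 0}, {"x": 0, "y": 0.004, "z": 0.54, "wx": 0, "wy": 0, "wz": 0}, {"x": 0, "y": 0.004, "z": 0.54, "wx": 0, "wy": 0, "wz": 0}, {"x": 0, "y": 0.004, "z": 0.54, "wx": 0, "wy": 0, "wz": 0}]'

```text
t: 4.9
eef_pos: [0.5409, -0.3315, 0.0125]
tool_rot: [0.0, 0.999, -0.041, 0.002]
contact_force: [0.6, -0.0, 0.1]
gripper_width: 0.289
```

Request:
jog_arm --plan '[{"x": 0, "y": 0, "z": 0, "wx": 0, "wy": 0, "wz": 0}, {"x": 0, "y": 0, "z": 0, "wx": 0, "wy": 0, "wz": 0}, {"x": 0, "y": 0, "z": 0, "wx": 0, "wy": 0, "wz": 0}, {"x": 0, "y": 0, "z": -0.15, "wx": 0, "wy": 0, "wz": 0}, {"x": 0, "y": 0, "z": -0.35, "wx": 0, "wy": 0, "wz": 0}, {"x": 0, "y": 0, "z": -0.55, "wx": 0, "wy": 0, "wz": 0}, {"x": 0, "y": 0, "z": -0.55, "wx": 0, "wy": 0, "wz": 0}]' --hand -0.2

```text
t: 5.48
eef_pos: [0.5451, -0.3337, 0.1313]
tool_rot: [0.003, 0.999, -0.041, 0.009]
contact_force: [1.4, -1.2, 0.7]
gripper_width: 0.399
```

```bash
python3 -c "
from h import *
go(.541,-.0365,.10,0)"
```

```text
shift [-0.145 -1.48   0.146] turn [ 0.002  -0.0056 -0.0261]
```

Next is the red screwdriver, reached in two hops.

Request:
jog_arm --plan '[{"x": -0.1, "y": -0.9, "z": 0, "wx": 0.002, "wy": -0.005, "wz": -0.015}, {"x": -0.1, "y": -0.9, "z": 0, "wx": 0.002, "wy": -0.005, "wz": -0.026}, {"x": -0.1, "y": -0.9, "z": 0, "wx": 0.002, "wy": -0.005, "wz": -0.026}, {"x": -0.1, "y": -0.9, "z": 0, "wx": 0.002, "wy": -0.005, "wz": -0.026}, {"x": -0.1, "y": -0.9, "z": 0, "wx": 0.002, "wy": -0.005, "wz": -0.026}]' --hand 0.3

```text
t: 5.9
eef_pos: [0.5405, -0.1448, 0.1309]
tool_rot: [-0.002, 1.0, 0.004, 0.002]
contact_force: [0.6, 0.9, 0.1]
gripper_width: 0.651
```

```bash
python3 -c "
from h import *
go(.541,-.0365,.05,0)"
```

```text
shift [ 0.006 -0.54   0.406] turn [-0.001  -0.0011  0.0025]
```

Request:
jog_arm --plan '[{"x": 0.006, "y": -0.54, "z": 0, "wx": -0.001, "wy": -0.001, "wz": 0.002}, {"x": 0.006, "y": -0.54, "z": 0, "wx": -0.001, "wy": -0.001, "wz": 0.002}, {"x": 0.006, "y": -0.54, "z": 0.1, "wx": -0.001, "wy": -0.001, "wz": 0.002}, {"x": 0.006, "y": -0.54, "z": 0.25, "wx": -0.001, "wy": -0.001, "wz": 0.002}, {"x": 0.006, "y": -0.54, "z": 0.41, "wx": -0.001, "wy": -0.001, "wz": 0.002}, {"x": 0.006, "y": -0.54, "z": 0.41, "wx": -0.001, "wy": -0.001, "wz": 0.002}, {"x": 0.006, "y": -0.54, "z": 0.41, "wx": -0.001, "wy": -0.001, "wz": 0.002}]'

```text
t: 6.48
eef_pos: [0.54, -0.0367, 0.0485]
tool_rot: [0.0, 1.0, 0.001, -0.002]
contact_force: [-0.2, -0.3, 0.6]
gripper_width: 0.651
```

```bash
python3 -c "
from h import *
a=snap('top','t3');cv2.imwrite('pics/c3.png',cv2.resize(a[110:280,200:440],(720,510))[:,:,::-1])
go(.541,-.0365,.005,0);print(monitor.get_obs()['eef_pos'])"
```

```text
shift [-0.002 -0.002  0.225] turn [ 0.     -0.0001  0.0003]
[ 0.54141016 -0.03692803  0.04992794]
```

View pics/c3.png

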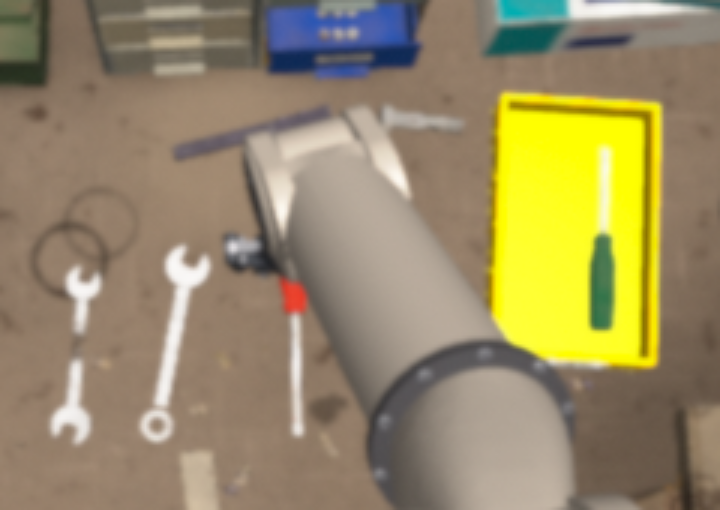

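Green lies in the yellow bin at (601,240). The red screwdriver is under the gripper and is the next grasp.

Request:
jog_arm --plan '[{"x": 0, "y": 0, "z": 0.13, "wx": 0, "wy": 0, "wz": 0}, {"x": 0, "y": 0, "z": 0.22, "wx": 0, "wy": 0, "wz": 0}, {"x": 0, "y": 0, "z": 0.225, "wx": 0, "wy": 0, "wz": 0}, {"x": 0, "y": 0, "z": 0.225, "wx": 0, "wy": 0, "wz": 0}]'

```text
t: 6.87
eef_pos: [0.5421, -0.0375, 0.0061]
tool_rot: [0.0, 1.0, -0.0, 0.001]
contact_force: [0.3, -0.3, 1.0]
gripper_width: 0.648
```

Request:
jog_arm --plan '[{"x": 0, "y": 0, "z": 0, "wx": 0, "wy": 0, "wz": 0}, {"x": 0, "y": 0, "z": 0, "wx": 0, "wy": 0, "wz": 0}, {"x": 0, "y": 0, "z": 0, "wx": 0, "wy": 0, "wz": 0}, {"x": 0, "y": 0, "z": 0, "wx": 0, "wy": 0, "wz": 0}, {"x": 0, "y": 0, "z": 0, "wx": 0, "wy": 0, "wz": 0}]' --hand -1

```text
t: 7.28
eef_pos: [0.5436, -0.0377, 0.0081]
tool_rot: [0.0, 1.0, -0.0, 0.002]
contact_force: [-1.7, -0.9, 7.7]
gripper_width: 0.295
```

```bash
python3 -c "
from h import *
go(.6305,-.276,.12,-4.8)"
```

```text
shift [ 0.437  1.192 -0.557] turn [ 0.0002 -0.0014  0.0266]
```

Request:
jog_arm --plan '[{"x": 0, "y": 0, "z": -0.2, "wx": 0, "wy": 0, "wz": 0}, {"x": 0, "y": 0, "z": -0.4, "wx": 0, "wy": 0, "wz": 0}, {"x": 0.05, "y": 0.1, "z": -0.56, "wx": 0, "wy": 0, "wz": 0}, {"x": 0.12, "y": 0.27, "z": -0.56, "wx": 0, "wy": 0, "wz": 0.01}, {"x": 0.18, "y": 0.45, "z": -0.56, "wx": 0, "wy": 0, "wz": 0.015}, {"x": 0.25, "y": 0.63, "z": -0.56, "wx": 0, "wy": 0, "wz": 0.02}, {"x": 0.32, "y": 0.82, "z": -0.56, "wx": 0, "wy": 0, "wz": 0.026}, {"x": 0.437, "y": 1, "z": -0.56, "wx": 0, "wy": -0.001, "wz": 0.026}, {"x": 0.437, "y": 1, "z": -0.56, "wx": 0, "wy": -0.001, "wz": 0.026}, {"x": 0.437, "y": 1, "z": -0.56, "wx": 0, "wy": -0.001, "wz": 0.026}]'

```text
t: 8.12
eef_pos: [0.6308, -0.2412, 0.121]
tool_rot: [0.001, 0.999, -0.043, 0.001]
contact_force: [-0.6, 0.3, -1.6]
gripper_width: 0.288
```

```bash
python3 -c "
from h import *
print(monitor.get_obs()['gripper_width']);go(.6305,-.276,.0135,-4.8)"
```

```text
0.2881043668488849
shift [0.013 0.172 0.538] turn [ 0.0005 -0.0007 -0.001 ]
```

Request:
jog_arm --plan '[{"x": 0.013, "y": 0.172, "z": 0, "wx": 0, "wy": 0, "wz": -0.001}, {"x": 0.013, "y": 0.172, "z": 0, "wx": 0, "wy": 0, "wz": -0.001}, {"x": 0.013, "y": 0.172, "z": 0.1, "wx": 0, "wy": 0, "wz": -0.001}, {"x": 0.013, "y": 0.172, "z": 0.28, "wx": 0, "wy": 0, "wz": -0.001}, {"x": 0.013, "y": 0.172, "z": 0.45, "wx": 0, "wy": 0, "wz": -0.001}, {"x": 0.013, "y": 0.172, "z": 0.534, "wx": 0, "wy": 0, "wz": -0.001}, {"x": 0.013, "y": 0.172, "z": 0.534, "wx": 0, "wy": 0, "wz": -0.001}, {"x": 0.013, "y": 0.172, "z": 0.534, "wx": 0, "wy": 0, "wz": -0.001}]'

```text
t: 8.78
eef_pos: [0.6302, -0.2737, 0.0139]
tool_rot: [0.0, 0.999, -0.041, 0.001]
contact_force: [0.4, 0.1, -0.8]
gripper_width: 0.293
```

Request:
jog_arm --plan '[{"x": 0, "y": 0, "z": 0, "wx": 0, "wy": 0, "wz": 0}, {"x": 0, "y": 0, "z": 0, "wx": 0, "wy": 0, "wz": 0}, {"x": 0, "y": 0, "z": 0, "wx": 0, "wy": 0, "wz": 0}, {"x": 0, "y": 0, "z": -0.15, "wx": 0, "wy": 0, "wz": 0}, {"x": 0, "y": 0, "z": -0.35, "wx": 0, "wy": 0, "wz": 0}, {"x": 0, "y": 0, "z": -0.55, "wx": 0, "wy": 0, "wz": 0}, {"x": 0, "y": 0, "z": -0.6, "wx": 0, "wy": 0, "wz": 0}]' --hand -0.2

```text
t: 9.37
eef_pos: [0.6338, -0.2749, 0.1419]
tool_rot: [0.002, 0.999, -0.041, 0.006]
contact_force: [1.8, -0.1, 1.4]
gripper_width: 0.398
```

```bash
python3 -c "
from h import *
go(.4775,.0797,.12,-10.7)"
```

```text
shift [-0.926 -1.703  0.093] turn [ 0.0008 -0.0038  0.0333]
```

Request:
jog_arm --plan '[{"x": -0.46, "y": -0.9, "z": 0, "wx": 0, "wy": -0.004, "wz": 0.033}, {"x": -0.46, "y": -0.9, "z": 0, "wx": 0, "wy": -0.004, "wz": 0.033}, {"x": -0.46, "y": -0.9, "z": 0, "wx": 0, "wy": -0.004, "wz": 0.033}, {"x": -0.46, "y": -0.9, "z": 0, "wx": 0, "wy": -0.004, "wz": 0.033}, {"x": -0.46, "y": -0.9, "z": 0, "wx": 0, "wy": -0.004, "wz": 0.033}, {"x": -0.46, "y": -0.9, "z": 0, "wx": 0, "wy": -0.004, "wz": 0.033}]' --hand 0.1 --grip_force 60

```text
t: 9.87
eef_pos: [0.555, -0.0796, 0.1412]
tool_rot: [-0.0, 0.996, -0.088, -0.001]
contact_force: [-0.3, 0.5, 0.7]
gripper_width: 0.549
```

```bash
python3 -c "
from h import *
go(.4775,.0797,.04,-10.7)"
```

```text
shift [-0.521 -0.716  0.507] turn [-0.0002  0.0004  0.0034]
```

Request:
jog_arm --plan '[{"x": -0.521, "y": -0.716, "z": 0.1, "wx": 0, "wy": 0, "wz": 0.003}, {"x": -0.521, "y": -0.716, "z": 0.1, "wx": 0, "wy": 0, "wz": 0.003}, {"x": -0.521, "y": -0.716, "z": 0.1, "wx": 0, "wy": 0, "wz": 0.003}, {"x": -0.521, "y": -0.716, "z": 0.1, "wx": 0, "wy": 0, "wz": 0.003}, {"x": -0.521, "y": -0.716, "z": 0.3, "wx": 0, "wy": 0, "wz": 0.003}, {"x": -0.521, "y": -0.716, "z": 0.507, "wx": 0, "wy": 0, "wz": 0.003}, {"x": -0.521, "y": -0.716, "z": 0.507, "wx": 0, "wy": 0, "wz": 0.003}, {"x": -0.521, "y": -0.716, "z": 0.507, "wx": 0, "wy": 0, "wz": 0.003}]'

```text
t: 10.53
eef_pos: [0.4759, 0.0791, 0.0388]
tool_rot: [0.001, 0.996, -0.092, -0.003]
contact_force: [0.4, -0.5, 0.5]
gripper_width: 0.551
```

```bash
python3 -c "
from h import *
a=snap('top','t4');b=snap('side','s4');cv2.imwrite('pics/c4.png',np.hstack([cv2.resize(a[110:280,200:440],(400,283)),cv2.resize(b[160:380,190:490],(400,283))])[:,:,::-1])
go(.4775,.0797,.002,-10.7);print(monitor.get_obs()['eef_pos'])"
```

```text
shift [-0.008 -0.002  0.197] turn [-0.0003 -0.0002 -0.0002]
[0.4789024  0.07900765 0.04149013]
```

View pics/c4.png

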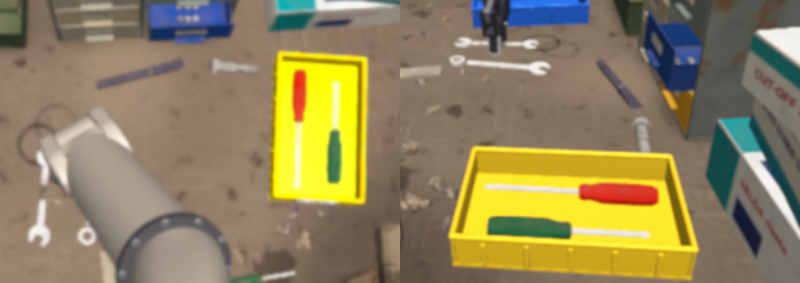

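Both screwdrivers lie in the yellow bin, red at (299,125) and green at (335,140). The gripper is over the combination spanner, so I'll go down and grip.

Request:
jog_arm --plan '[{"x": -0.008, "y": -0.002, "z": 0.1, "wx": 0, "wy": 0, "wz": 0}, {"x": -0.008, "y": -0.002, "z": 0.17, "wx": 0, "wy": 0, "wz": 0}, {"x": -0.008, "y": -0.002, "z": 0.19, "wx": 0, "wy": 0, "wz": 0}, {"x": -0.008, "y": -0.002, "z": 0.192, "wx": 0, "wy": 0, "wz": 0}, {"x": -0.008, "y": -0.002, "z": 0.192, "wx": 0, "wy": 0, "wz": 0}]'

```text
t: 11.05
eef_pos: [0.4787, 0.0794, 0.0045]
tool_rot: [-0.001, 0.996, -0.094, 0.001]
contact_force: [0.3, 0.2, 1.5]
gripper_width: 0.553
```

Request:
jog_arm --plan '[{"x": 0, "y": 0, "z": 0, "wx": 0, "wy": 0, "wz": 0}, {"x": 0, "y": 0, "z": 0, "wx": 0, "wy": 0, "wz": 0}, {"x": 0, "y": 0, "z": 0, "wx": 0, "wy": 0, "wz": 0}, {"x": 0, "y": 0, "z": 0, "wx": 0, "wy": 0, "wz": 0}, {"x": 0, "y": 0, "z": 0, "wx": 0, "wy": 0, "wz": 0}, {"x": 0, "y": 0, "z": 0, "wx": 0, "wy": 0, "wz": 0}]' --hand -1

```text
t: 11.55
eef_pos: [0.4799, 0.0796, 0.0057]
tool_rot: [-0.001, 0.996, -0.094, 0.003]
contact_force: [-0.0, -1.2, 8.6]
gripper_width: 0.002
```

```bash
python3 -c "
from h import *
print(monitor.get_obs()['contact_force']);go(.537,.305,.12,3.4)"
```

```text
[-0.02816032 -1.16731019  8.58242602]
shift [ 0.072 -1.162 -0.569] turn [-0.0005 -0.0016 -0.0789]
```

The gripper shut fully, so the tips passed over the shank. I'll reopen narrowly, look, and go lower.

Request:
jog_arm --plan '[{"x": 0, "y": 0, "z": -0.15, "wx": 0, "wy": 0, "wz": 0}, {"x": 0, "y": 0, "z": -0.3, "wx": 0, "wy": 0, "wz": 0}, {"x": 0, "y": 0, "z": -0.3, "wx": 0, "wy": 0, "wz": 0}, {"x": 0, "y": 0, "z": -0.3, "wx": 0, "wy": 0, "wz": 0}]' --hand -0.3

```text
t: 11.88
eef_pos: [0.481, 0.0798, 0.0674]
tool_rot: [-0.001, 0.996, -0.094, 0.004]
contact_force: [0.2, 1.0, -0.4]
gripper_width: 0.349
```

```bash
python3 -c "
from h import *
b=snap('side','s5');z=b[170:240,200:320][:,:,::-1];
p=[proj('side',(.4775+k*np.cos(np.radians(-10.7)),.0797+k*np.sin(np.radians(-10.7)),.005)) for k in (-.09,0,.09)];print(np.round(p,1))
cv2.imwrite('pics/c5.png',cv2.resize(z,None,fx=6,fy=6,interpolation=2))
go(.4775,.0797,.0,-10.7);print(monitor.get_obs()['eef_pos'],monitor.get_obs()['gripper_width'])"
```

```text
[[229.2 206.8]
 [264.3 209.5]
 [300.6 212.4]]
shift [-0.014  0.002  0.331] turn [-0.0008 -0.002  -0.0006]
[0.47991766 0.0794863  0.06623734] 0.3439176724150094
```

View pics/c5.png

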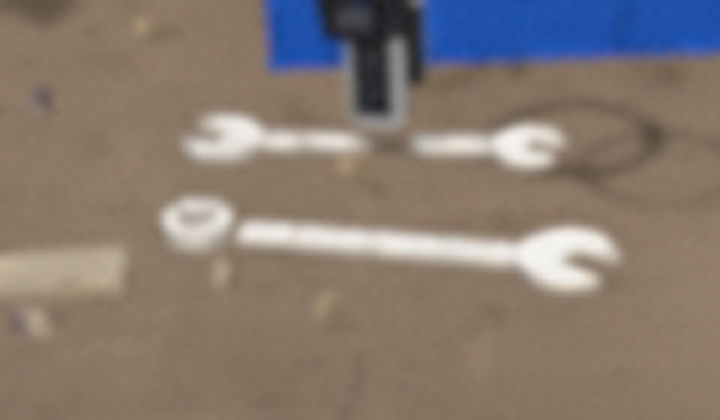

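The spanner hasn't moved: its mid-shank is at (263,210) and I predicted (264,209.5). Only the height was wrong, so I'll lower with the narrow opening.

Request:
jog_arm --plan '[{"x": -0.012, "y": 0.001, "z": 0.15, "wx": -0.001, "wy": -0.002, "wz": 0}, {"x": -0.012, "y": 0.001, "z": 0.27, "wx": -0.001, "wy": -0.002, "wz": 0}, {"x": -0.012, "y": 0.001, "z": 0.31, "wx": -0.001, "wy": -0.002, "wz": 0}, {"x": -0.012, "y": 0.001, "z": 0.325, "wx": -0.001, "wy": -0.002, "wz": 0}, {"x": -0.012, "y": 0.001, "z": 0.33, "wx": -0.001, "wy": -0.002, "wz": 0}, {"x": -0.012, "y": 0.001, "z": 0.33, "wx": -0.001, "wy": -0.002, "wz": 0}]'

```text
t: 12.43
eef_pos: [0.4763, 0.0795, -0.0]
tool_rot: [0.001, 0.996, -0.094, -0.002]
contact_force: [0.4, 0.2, -0.8]
gripper_width: 0.348
```

```bash
python3 -c "
from h import *
o=monitor.get_obs();print(o['contact_force'],o['eef_pos'])"
```

```text
[ 0.39683681  0.20851822 -0.77549275] [ 4.76293910e-01  7.95267690e-02 -2.52353861e-05]
```

Request:
jog_arm --plan '[{"x": 0, "y": 0, "z": 0, "wx": 0, "wy": 0, "wz": 0}, {"x": 0, "y": 0, "z": 0, "wx": 0, "wy": 0, "wz": 0}, {"x": 0, "y": 0, "z": 0, "wx": 0, "wy": 0, "wz": 0}, {"x": 0, "y": 0, "z": 0, "wx": 0, "wy": 0, "wz": 0}]' --hand -1

```text
t: 12.77
eef_pos: [0.4768, 0.0803, 0.0006]
tool_rot: [0.001, 0.996, -0.094, -0.001]
contact_force: [-1.4, 1.9, 4.6]
gripper_width: 0.109
```

```bash
python3 -c "
from h import *
o=monitor.get_obs();print(o['contact_force'],o['eef_pos'],o['gripper_width']);go(.537,.305,.12,3.4)"
```

```text
[-1.36563669  1.86056818  4.64757859] [0.47679097 0.08028563 0.00063667] 0.10892146996644952
shift [ 0.085 -1.159 -0.599] turn [ 0.0004  0.0008 -0.0787]
```

Gripped at 9 mm wide. Now lift and carry it to the blue bin.

Request:
jog_arm --plan '[{"x": 0, "y": 0, "z": -0.15, "wx": 0, "wy": 0, "wz": 0}, {"x": 0, "y": 0, "z": -0.35, "wx": 0, "wy": 0, "wz": 0}, {"x": 0, "y": 0, "z": -0.55, "wx": 0, "wy": 0, "wz": 0}, {"x": 0.02, "y": -0.1, "z": -0.6, "wx": 0, "wy": 0, "wz": -0.01}, {"x": 0.04, "y": -0.27, "z": -0.6, "wx": 0, "wy": 0, "wz": -0.03}, {"x": 0.05, "y": -0.45, "z": -0.6, "wx": 0, "wy": 0, "wz": -0.045}, {"x": 0.06, "y": -0.63, "z": -0.6, "wx": 0, "wy": 0, "wz": -0.06}, {"x": 0.07, "y": -0.8, "z": -0.6, "wx": 0, "wy": 0, "wz": -0.07}, {"x": 0.09, "y": -0.95, "z": -0.6, "wx": 0, "wy": 0, "wz": -0.079}, {"x": 0.09, "y": -1, "z": -0.6, "wx": 0, "wy": 0, "wz": -0.079}, {"x": 0.09, "y": -1, "z": -0.6, "wx": 0, "wy": 0, "wz": -0.079}]'

```text
t: 13.68
eef_pos: [0.5317, 0.2773, 0.1203]
tool_rot: [-0.001, 0.999, 0.032, -0.001]
contact_force: [-0.4, -0.6, -1.6]
gripper_width: 0.109
```

```bash
python3 -c "
from h import *
a=snap('top','t6');b=snap('side','s6');cv2.imwrite('pics/c6.png',np.hstack([cv2.resize(a[130:280,100:312],(400,283)),cv2.resize(b[100:260,190:403],(400,300))[:283]])[:,:,::-1])
o=monitor.get_obs();print(o['gripper_width'],o['eef_pos']);go(.539,.305,.006,3.4)"
```

```text
0.10827547947948318 [0.53164585 0.27253132 0.11980375]
shift [ 0.049 -0.161  0.568] turn [0.0007 0.0012 0.0003]
```

View pics/c6.png

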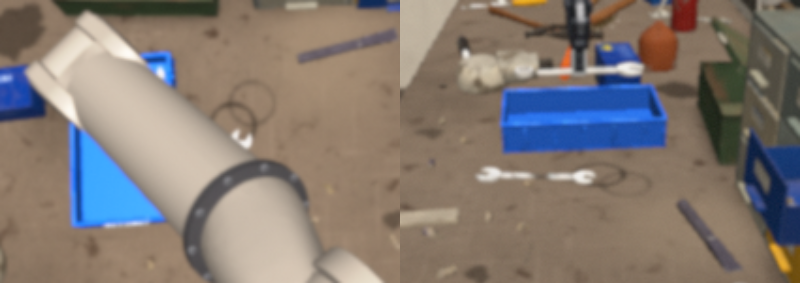

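The combination spanner is held level above the blue bin, at (590,70) in the side crop. Lower and release.

Request:
jog_arm --plan '[{"x": 0.049, "y": -0.161, "z": 0, "wx": 0, "wy": 0.001, "wz": 0}, {"x": 0.049, "y": -0.161, "z": 0, "wx": 0, "wy": 0.001, "wz": 0}, {"x": 0.049, "y": -0.161, "z": 0.1, "wx": 0, "wy": 0.001, "wz": 0}, {"x": 0.049, "y": -0.161, "z": 0.28, "wx": 0, "wy": 0.001, "wz": 0}, {"x": 0.049, "y": -0.161, "z": 0.46, "wx": 0, "wy": 0.001, "wz": 0}, {"x": 0.049, "y": -0.161, "z": 0.55, "wx": 0, "wy": 0.001, "wz": 0}, {"x": 0.049, "y": -0.161, "z": 0.562, "wx": 0, "wy": 0.001, "wz": 0}, {"x": 0.049, "y": -0.161, "z": 0.562, "wx": 0, "wy": 0.001, "wz": 0}]'

```text
t: 14.45
eef_pos: [0.5387, 0.3023, 0.0062]
tool_rot: [0.002, 1.0, 0.029, -0.001]
contact_force: [-0.1, 0.9, -1.7]
gripper_width: 0.108
```

Request:
jog_arm --plan '[{"x": 0, "y": 0, "z": 0, "wx": 0, "wy": 0, "wz": 0}, {"x": 0, "y": 0, "z": 0, "wx": 0, "wy": 0, "wz": 0}, {"x": 0, "y": 0, "z": 0, "wx": 0, "wy": 0, "wz": 0}, {"x": 0, "y": 0, "z": -0.15, "wx": 0, "wy": 0, "wz": 0}, {"x": 0, "y": 0, "z": -0.35, "wx": 0, "wy": 0, "wz": 0}, {"x": 0, "y": 0, "z": -0.55, "wx": 0, "wy": 0, "wz": 0}, {"x": 0, "y": 0, "z": -0.58, "wx": 0, "wy": 0, "wz": 0}]' --hand -0.35

```text
t: 15.03
eef_pos: [0.5424, 0.3055, 0.13]
tool_rot: [-0.001, 1.0, 0.029, 0.004]
contact_force: [0.8, 0.4, 0.5]
gripper_width: 0.324
```

```bash
python3 -c "
from h import *
go(.4676,.1709,.06,-3.9)"
```

```text
shift [-0.415  0.651  0.346] turn [-0.0005 -0.0024  0.04  ]
```

Request:
jog_arm --plan '[{"x": -0.415, "y": 0.651, "z": 0, "wx": 0, "wy": -0.002, "wz": 0.04}, {"x": -0.415, "y": 0.651, "z": 0, "wx": 0, "wy": -0.002, "wz": 0.04}, {"x": -0.415, "y": 0.651, "z": 0, "wx": 0, "wy": -0.002, "wz": 0.04}, {"x": -0.415, "y": 0.651, "z": 0, "wx": 0, "wy": -0.002, "wz": 0.04}, {"x": -0.415, "y": 0.651, "z": 0, "wx": 0, "wy": -0.002, "wz": 0.04}, {"x": -0.415, "y": 0.651, "z": 0.2, "wx": 0, "wy": -0.002, "wz": 0.04}, {"x": -0.415, "y": 0.651, "z": 0.346, "wx": 0, "wy": -0.002, "wz": 0.04}, {"x": -0.415, "y": 0.651, "z": 0.346, "wx": 0, "wy": -0.002, "wz": 0.04}]' --hand -0.3

```text
t: 15.7
eef_pos: [0.4649, 0.1695, 0.0565]
tool_rot: [0.001, 0.999, -0.034, -0.002]
contact_force: [-0.3, 0.2, -1.4]
gripper_width: 0.35
```

```bash
python3 -c "
from h import *
b=snap('side','s7');z=b[130:230,200:340][:,:,::-1];
p=[proj('side',(.4676+k*.9977,.1709-k*.067,.004)) for k in (-.08,0,.08)];print(np.round(p,1), ((np.array(p)-[200,130])*5).round())
cv2.imwrite('pics/c7.png',cv2.resize(z,None,fx=5,fy=5,interpolation=2))
go(.4676,.1709,-.001,-3.9)"
```

```text
[[232.3 192.6]
 [261.9 193.1]
 [291.9 193.5]] [[161. 313.]
 [309. 315.]
 [459. 318.]]
shift [ 0.009 -0.004  0.298] turn [0.0001 0.001  0.0002]
```

View pics/c7.png

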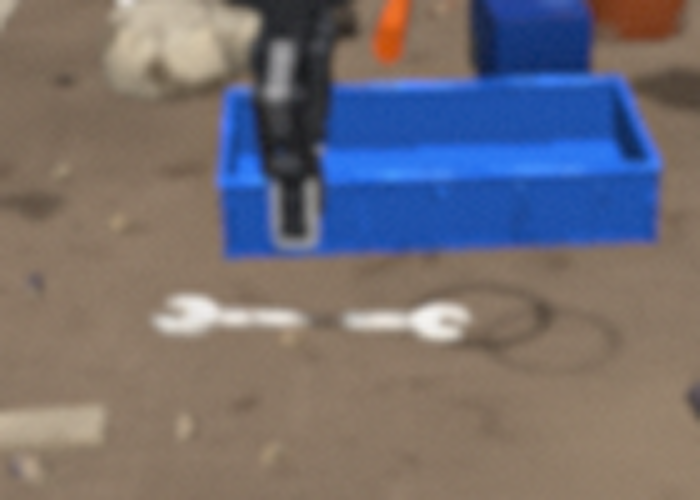

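The open spanner's shank is at crop row ~317, against 315 predicted, which matches. Descend and grip.

Request:
jog_arm --plan '[{"x": 0.009, "y": 0.002, "z": 0.13, "wx": 0, "wy": 0.001, "wz": 0}, {"x": 0.009, "y": 0.002, "z": 0.24, "wx": 0, "wy": 0.001, "wz": 0}, {"x": 0.009, "y": 0.002, "z": 0.28, "wx": 0, "wy": 0.001, "wz": 0}, {"x": 0.009, "y": 0.002, "z": 0.294, "wx": 0, "wy": 0.001, "wz": 0}, {"x": 0.009, "y": 0.002, "z": 0.298, "wx": 0, "wy": 0.001, "wz": 0}, {"x": 0.009, "y": 0.002, "z": 0.298, "wx": 0, "wy": 0.001, "wz": 0}]'

```text
t: 16.25
eef_pos: [0.4685, 0.1704, 0.0003]
tool_rot: [-0.0, 0.999, -0.034, 0.001]
contact_force: [0.1, 1.1, -0.5]
gripper_width: 0.348
```

Request:
jog_arm --plan '[{"x": 0, "y": 0, "z": 0, "wx": 0, "wy": 0, "wz": 0}, {"x": 0, "y": 0, "z": 0, "wx": 0, "wy": 0, "wz": 0}, {"x": 0, "y": 0, "z": 0, "wx": 0, "wy": 0, "wz": 0}, {"x": 0, "y": 0, "z": 0, "wx": 0, "wy": 0, "wz": 0}, {"x": 0, "y": 0, "z": 0, "wx": 0, "wy": 0, "wz": 0}]' --hand -1

```text
t: 16.67
eef_pos: [0.4697, 0.171, 0.0019]
tool_rot: [-0.001, 0.999, -0.034, 0.002]
contact_force: [-0.5, -0.2, 8.7]
gripper_width: 0.088
```

```bash
python3 -c "
from h import *
go(.535,.371,.12,3.4)"
```

```text
shift [ 0.261 -1.021 -0.588] turn [-0.0005 -0.0014 -0.0405]
```

Gripped at 7.5 mm. Lift and carry.

Request:
jog_arm --plan '[{"x": 0, "y": 0, "z": -0.15, "wx": 0, "wy": 0, "wz": 0}, {"x": 0, "y": 0, "z": -0.35, "wx": 0, "wy": 0, "wz": 0}, {"x": 0, "y": 0, "z": -0.55, "wx": 0, "wy": 0, "wz": 0}, {"x": 0.02, "y": -0.1, "z": -0.59, "wx": 0, "wy": 0, "wz": -0.01}, {"x": 0.06, "y": -0.27, "z": -0.59, "wx": 0, "wy": 0, "wz": -0.02}, {"x": 0.1, "y": -0.45, "z": -0.59, "wx": 0, "wy": 0, "wz": -0.03}, {"x": 0.15, "y": -0.63, "z": -0.59, "wx": 0, "wy": 0, "wz": -0.035}, {"x": 0.2, "y": -0.8, "z": -0.59, "wx": 0, "wy": 0, "wz": -0.04}, {"x": 0.26, "y": -0.95, "z": -0.59, "wx": 0, "wy": -0.001, "wz": -0.04}, {"x": 0.26, "y": -1, "z": -0.59, "wx": 0, "wy": -0.001, "wz": -0.04}, {"x": 0.26, "y": -1, "z": -0.59, "wx": 0, "wy": -0.001, "wz": -0.04}]'

```text
t: 17.58
eef_pos: [0.534, 0.3706, 0.121]
tool_rot: [-0.002, 1.0, 0.031, 0.001]
contact_force: [-0.8, -1.0, -0.3]
gripper_width: 0.084
```

```bash
python3 -c "
from h import *
a=snap('top','t8');b=snap('side','s8');cv2.imwrite('pics/c8.png',np.hstack([cv2.resize(a[130:280,100:312],(400,283)),cv2.resize(b[90:220,220:360],(400,371))[:283]])[:,:,::-1])
o=monitor.get_obs();print(o['gripper_width'],o['eef_pos']);go(.535,.371,.007,3.4)"
```

```text
0.08482823399185163 [0.53402589 0.36594253 0.12031305]
shift [ 0.006 -0.025  0.567] turn [-0.0001 -0.0002 -0.0003]
```

View pics/c8.png

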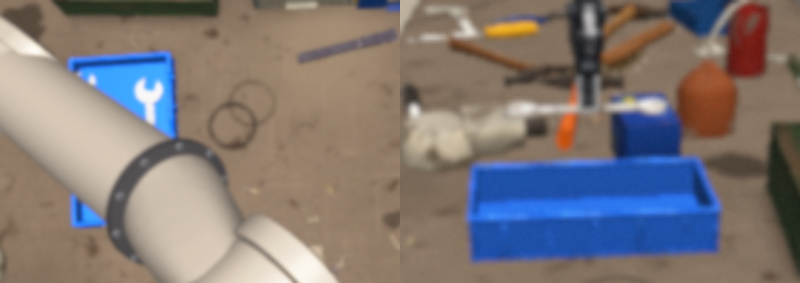

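The spanner is held level at (587,105), and the combination spanner's jaw shows at (148,92) inside the bin, well right of the free lane. Lower and release.

Request:
jog_arm --plan '[{"x": 0.006, "y": -0.02, "z": 0, "wx": 0, "wy": 0, "wz": 0}, {"x": 0.006, "y": -0.02, "z": 0.18, "wx": 0, "wy": 0, "wz": 0}, {"x": 0.006, "y": -0.02, "z": 0.36, "wx": 0, "wy": 0, "wz": 0}, {"x": 0.006, "y": -0.02, "z": 0.5, "wx": 0, "wy": 0, "wz": 0}, {"x": 0.006, "y": -0.02, "z": 0.56, "wx": 0, "wy": 0, "wz": 0}, {"x": 0.006, "y": -0.02, "z": 0.567, "wx": 0, "wy": 0, "wz": 0}, {"x": 0.006, "y": -0.02, "z": 0.567, "wx": 0, "wy": 0, "wz": 0}]'

```text
t: 18.27
eef_pos: [0.5352, 0.3688, 0.007]
tool_rot: [0.0, 1.0, 0.029, 0.0]
contact_force: [0.4, -0.4, -1.0]
gripper_width: 0.086
```

Request:
jog_arm --plan '[{"x": 0, "y": 0, "z": 0, "wx": 0, "wy": 0, "wz": 0}, {"x": 0, "y": 0, "z": 0, "wx": 0, "wy": 0, "wz": 0}, {"x": 0, "y": 0, "z": 0, "wx": 0, "wy": 0, "wz": 0}, {"x": 0, "y": 0, "z": -0.15, "wx": 0, "wy": 0, "wz": 0}, {"x": 0, "y": 0, "z": -0.35, "wx": 0, "wy": 0, "wz": 0}, {"x": 0, "y": 0, "z": -0.55, "wx": 0, "wy": 0, "wz": 0}, {"x": 0, "y": 0, "z": -0.8, "wx": 0, "wy": 0, "wz": 0}]' --hand -0.35

```text
t: 18.85
eef_pos: [0.5348, 0.3686, 0.1605]
tool_rot: [0.0, 1.0, 0.029, -0.0]
contact_force: [0.5, -0.0, -0.4]
gripper_width: 0.325
```

Request:
jog_arm --plan '[{"x": 0, "y": 0.5, "z": -0.3, "wx": 0, "wy": 0, "wz": 0}, {"x": 0, "y": 0.9, "z": -0.3, "wx": 0, "wy": 0, "wz": 0}, {"x": 0, "y": 0.9, "z": -0.3, "wx": 0, "wy": 0, "wz": 0}, {"x": 0, "y": 0.9, "z": -0.3, "wx": 0, "wy": 0, "wz": 0}, {"x": 0, "y": 0.9, "z": -0.3, "wx": 0, "wy": 0, "wz": 0}, {"x": 0, "y": 0.9, "z": -0.3, "wx": 0, "wy": 0, "wz": 0}]'

```text
t: 19.35
eef_pos: [0.5473, 0.1815, 0.2228]
tool_rot: [0.002, 1.0, 0.024, 0.002]
contact_force: [0.7, 0.1, -0.9]
gripper_width: 0.323
```

Request:
jog_arm --plan '[{"x": 0, "y": 0.5, "z": 0, "wx": 0, "wy": 0, "wz": 0}, {"x": 0, "y": 0.9, "z": 0, "wx": 0, "wy": 0, "wz": 0}, {"x": 0, "y": 0.9, "z": 0, "wx": 0, "wy": 0, "wz": 0}, {"x": 0, "y": 0.9, "z": 0, "wx": 0, "wy": 0, "wz": 0}, {"x": 0, "y": 0.9, "z": 0, "wx": 0, "wy": 0, "wz": 0}, {"x": 0, "y": 0.9, "z": 0, "wx": 0, "wy": 0, "wz": 0}]'

```text
t: 19.85
eef_pos: [0.5561, -0.005, 0.2238]
tool_rot: [0.004, 1.0, 0.019, 0.002]
contact_force: [0.8, 0.4, -0.6]
gripper_width: 0.326
```

```bash
python3 -c "
from h import *
a=snap('top','t9')
cv2.imwrite('pics/c9.png',cv2.resize(a[100:290,110:450],(800,447))[:,:,::-1])
o=monitor.get_obs();print(o['t'],o['eef_pos'],o['contact_force'])
for n,z in [('combination_spanner_mid',.009),('open_spanner_mid',.007),('chisel_mid',.008),('bolt',0)]:
    for d in finder.place_of('top',n)[:2]: print(n,round(d['confidence'],2),ray('top',d['location'],z).round(3))"
```

```text
19.9 [ 0.55600502 -0.00118849  0.22386421] [-0.39637691  0.44794425 -0.23522837]
combination_spanner_mid 0.63 [0.544 0.293 0.009]
open_spanner_mid 0.62 [0.526 0.363 0.007]
bolt 0.71 [ 0.689 -0.165  0.   ]
```

View pics/c9.png

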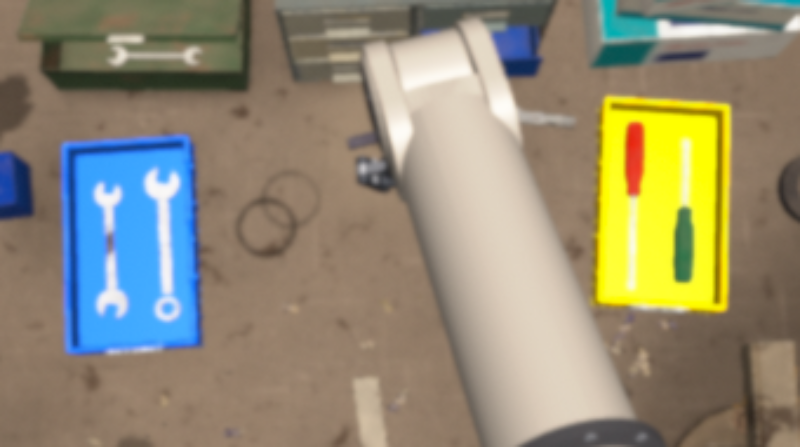

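Both spanners lie flat in the blue bin at (110,250) and (163,245). Both screwdrivers lie in the yellow bin at (634,205) and (684,210). The arm is clear of everything, so I'm handing in.

```bash
python3 -c "
from h import *
print(bot.hand_in())"
```

```text
the job is handed in; nothing more can be done
None
```

The job is handed in at about 20 s on the robot's clock. Both spanners lie lengthwise in the blue bin and both screwdrivers in the yellow bin, all four released.

- **Final check:** the last top picture shows all four tools wholly inside their bins, and the arm raised clear with no contact force.
- **Missed grasp:** the first grip on the combination spanner shut above its shank. A picture showed the spanner had not moved, and a lower second grip held.
- **Forces:** the highest I read was about 11 N, taken at the end of each move only.
- **Bystanders:** the bolt was found 9 mm from its first reading, which I put down to the finder being a few pixels off. In the last picture the arm hid most of the chisel, so it was not re-measured. It lay undisturbed in earlier pictures, and the arm did not work near either of them.

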